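# Close up the bead chest

## Task

Close up the white bead chest: with the fingertips, gently push both of its open drawers fully home and push its lid all the way down, in any order. Only push: do not lift or carry anything, leave the chest standing where it is, and leave the two bead jars and the glue bottle beside it undisturbed.

Things in the scene. Friction and masses are not known exactly. Their poses are not given: they have to be found in the camera images.
- chest: White plastic bead chest, 150 mm deep (x), 260 mm wide (y), 70 mm high with the lid shut; weighs about 1.5 kg and stands loose on the table, so a hard shove slides it. Origin at the centre of its underside (on the table); its own x points from its front (drawer side, towards the robot) to its back, its own z up. In its frame the front face is the plane x = -75 mm, the lid hinge is along its back top edge. The tray under the lid is open at the top while the lid is up.
- drawer_wide (a joint): Opening of the wide drawer, the one on the right as seen from the robot (the chest's -y side), in m: 0 is fully home, 0.09 fully out towards the robot (the chest's -x). Slides with about 1 N of friction, stays where it is left, and stops firmly at 0.
- drawer_wide_front (a point): Centre of the outer face of the wide drawer's grey front, 150 mm wide, 38 mm high (its lower edge 7 mm and its upper edge 45 mm above the table, the point 26 mm). It moves with the drawer. The face is flat with no knob (a dark finger mark in its middle) and is flush with the chest's front when home.
- drawer_narrow (a joint): Opening of the narrow drawer, the one on the left as seen from the robot (the chest's +y side), in m: 0 is fully home, 0.09 fully out. Same friction and behaviour as the wide one.
- drawer_narrow_front (a point): Centre of the outer face of the narrow drawer's grey front, 90 mm wide, 38 mm high, the point 26 mm above the table. It moves with the drawer. Flat, no knob.
- lid (a joint): Opening angle of the lid in rad: 0 is shut flat, it grows as the front edge of the lid rises; up to 1.3. The hinge is stiff (about 0.16 N m): the lid stays at any angle and must be pushed down all the way, with 1 to 3 N near its front edge.
- lid_hinge (a point): Middle of the lid's hinge line, which runs along the chest's y at the back: 75 mm behind the chest's centre and 64 mm above the table; level with the lid's underside.
- lid_edge (a point): Middle of the lid's free (front) edge, on the lid's outer face (upper face when shut). The lid is a white flat plate 6 mm thick, 150 mm from hinge to free edge and 260 mm wide; when shut its outer face is 70 mm above the table. Moves with the lid.
- jar_low: Bystander: low round bead jar with a white lid, 55 mm diameter, 26 mm high, loose, beside the chest; origin at the centre of its underside.
- jar_tall: Bystander: taller round bead jar with a white lid, 45 mm diameter, 45 mm high, loose, beside the chest; origin at the centre of its underside.
- glue: Bystander: white glue bottle, 34 mm diameter, 95 mm high, loose, beside the chest; origin at the centre of its underside.

How it is judged:
By the outcome, as a careful person would: the job done as asked, in the order asked, and still so for the second after the job is handed in, with the robot touching nothing.
It also fails if it takes over 61 s, if anything falls off the work surface, if the arm or the gripper's body presses on something with over 40 N, if the wrist force passes 120 N, or if a joint passes its speed limit or range.

## Robot

A 7-joint arm with a two-finger parallel gripper is mounted at the origin on the work surface. World frame = base frame: x ahead of the robot, y to its left, z up, the work surface at z = 0. Lengths are in m, angles in rad, forces in N, time in s.
With the tool pointing down it reaches from about 0.4 to 0.85 m from the base axis. Payload 10.4 kg.
Tool frame: the origin (TCP) lies at the very end of the fingers, on their centre line; the grasp point (between the pads) lies 19 mm behind it; z points along the fingers, y is the line along which they close (so a half turn about z gives the same grasp; the last joint's range is limited). The gripper opens to 85 mm and grips with 20 to 120 N. Pads are 22 mm wide; open, the fingers measure 114 mm over their backs; the gripper's body (76 mm by 85 mm) begins 54 mm behind the grasp point. The pads swing forward as they close: fully open they stand 13 mm farther back than shut.
Start: joints at [1.324, 0.332, -0.065, 1.46, 0.022, 1.35, -0.088], TCP at [0.139, -0.609, 0.204] pointing down, gripper open.
Joint ranges: [-2.6, 2.6], [-0.5, 2.12], [-1.47, 1.34], [0.16, 2.42], [-1.27, 4.41], [0.06, 2.06], [-2.6, 2.6]. Speed limits (rad/s): [2.22, 2.22, 2.79, 2.79, 3.14, 3.14, 3.14].

## Interface

Orientations are given as a unit quaternion [x, y, z, w].
In Python, from workcell import * gives the robot as it stands.
- The arm moves only by the tool step_arm, never from a script. Its argument "commands" is one flat list of numbers, 7 for each row, row after row: the finger opening in mm, from 0 to 85.4, then the shift along the world's x, y, z as a fraction of full scale, then the turn, a rotation vector about the world's x, y, z as a fraction of full scale. A call has exactly 10 rows; each row is the pose to reach, as a shift and turn from the pose commanded when the call began, turning the shorter way round; what a row does not reach only later rows make up. Full scale, the value 1, is 0.6 m for a shift and pi rad for a turn. A row lasts 1/8 s, in which the tool goes at most 62.5 mm and 10.7 degrees, less where a joint would pass 70% of its speed; a pose out of reach is approached as far as the arm can. A call with a number of a shift or a turn outside -1 to 1 is refused whole. A call with a gripper value outside its range is refused whole. The fingers move at their own pace and stop on an object; "squeeze" is the grip in N (left out, the last holds). Time passes only in rows, so rows that repeat a pose let the fingers close, or fill a call up. It gives the time, the measured TCP pose, the force, the opening and the grip force at its end, in the units of the state.
- get_obs(): the state, without advancing time (a new reading comes with each control period).
- camera(name): name is "scene" or "top"; returns the picture (420x560x3 uint8, red, green, blue); there is no depth.
- camera_params(name): a dict with "mtx" (3x3 intrinsics, pixels), "extrinsics" (4x4, takes a point from world to camera coordinates). Camera axes: x right, y down, z forward; pixel columns grow to the right and rows downward; lengths in m; the calibration is good to about 2 mm. A picture is of the moment at which its call begins. camera_params takes no time and is no camera call.
- hand_in(): hands the job in; it is judged then, once.
The state is a dict: "clock": time; "joint_pos": joint angles; "joint_velocities": joint speeds; "tau": joint torques, N m; "position": TCP position; "ee_rot": TCP orientation; "ft_force": force on the tool from outside, world axes, zero at the start; "torque": the same for the moment, N m; "grip_width": opening from 0.0 (shut) to 1.0 (fully open); "grasp_force": force on a finger pad.
Only numpy, scipy, OpenCV 4.12 (cv2) and the standard library are available. Lean on these libraries where they do the work, as an engineer would, in place of code of your own. Each camera call takes 0.05 s, during which the arm holds its last target. There are 200 camera calls.

## Working session

There is one attempt and no reset: what is moved stays moved. The work goes in short steps, Python scripts to look and compute and a tool call to move; the robot and the scene stay as the last step left them, time stands still between calls to the robot, and variables do not carry over. Pictures are saved under pics/ and viewed, at most 10 in all, crops included, and the job is handed in when it is done.

Besides the shell and the picture viewer there is one more tool, called as a command line: name --argument value ..., lists and objects as JSON in quotes. step_arm: Moves the arm, as the interface text tells. Its arguments: {"type":"object","properties":{"commands":{"type":"array","items":{"type":"number"}},"squeeze":{"type":"number"}},"required":["commands"]}

```bash
mkdir -p pics
python3 - <<'E'
from workcell import *
import cv2,numpy as np
for n in("scene","top"):
    cv2.imwrite(f"pics/{n}0.png",camera(n)[:,:,::-1]); p=camera_params(n); print(n,np.round(p["mtx"],1).tolist(),np.round(p["extrinsics"],3).tolist())
o=get_obs();print(o["clock"],o["position"],o["ee_rot"],o["ft_force"])
E
```

```text
scene [[509.5, 0.0, 277.0], [0.0, 509.5, 208.3], [0.0, 0.0, 1.0]] [[-0.899, 0.438, -0.011, 0.53], [0.293, 0.581, -0.76, -0.154], [-0.326, -0.686, -0.65, 1.536], [0.0, 0.0, 0.0, 1.0]]
top [[515.0, 0.0, 284.6], [0.0, 515.0, 204.8], [0.0, 0.0, 1.0]] [[0.017, -1.0, -0.023, 0.059], [-0.983, -0.012, -0.183, 0.626], [0.183, 0.026, -0.983, 1.016], [0.0, 0.0, 0.0, 1.0]]
0.1 [ 0.13863707 -0.60906426  0.20300242] [ 9.93745816e-01  1.11664081e-01 -8.22630055e-05 -6.16664310e-04] [0.05019655 0.43073847 0.02821755]
```

View pics/scene0.png

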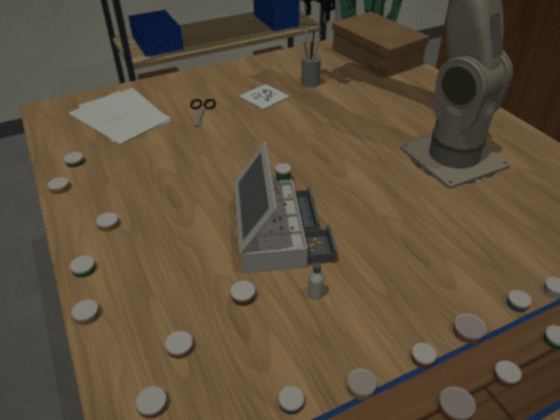

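View pics/top0.png

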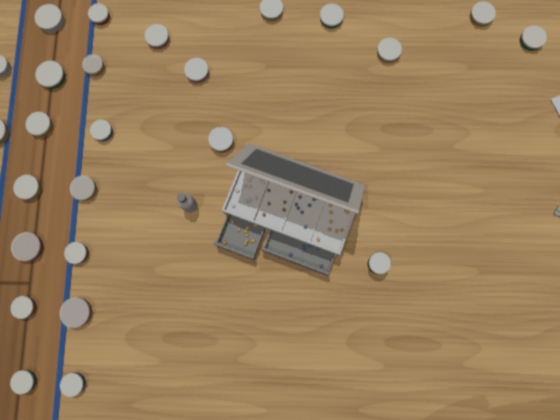

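The scene shows the chest with its lid up about 70°. In the top view the narrow drawer is at about (240,238), the wide one at (300,252), the tall jar at (380,263), the glue at (187,203) and the low jar at (220,140). I'll enlarge the chest to pick corners.

Run:
```python
import cv2
a=cv2.imread("pics/top0.png")[130:280,170:400]
cv2.imwrite("pics/topc.png",cv2.convertScaleAbs(cv2.resize(a,None,fx=3.4,fy=3.4,interpolation=cv2.INTER_CUBIC),alpha=1.5))
a=cv2.imread("pics/scene0.png")[140:305,220:350]
cv2.imwrite("pics/scc.png",cv2.convertScaleAbs(cv2.resize(a,None,fx=3.6,fy=3.6,interpolation=cv2.INTER_CUBIC),alpha=1.5))
```

```text
(no output)
```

View pics/topc.png

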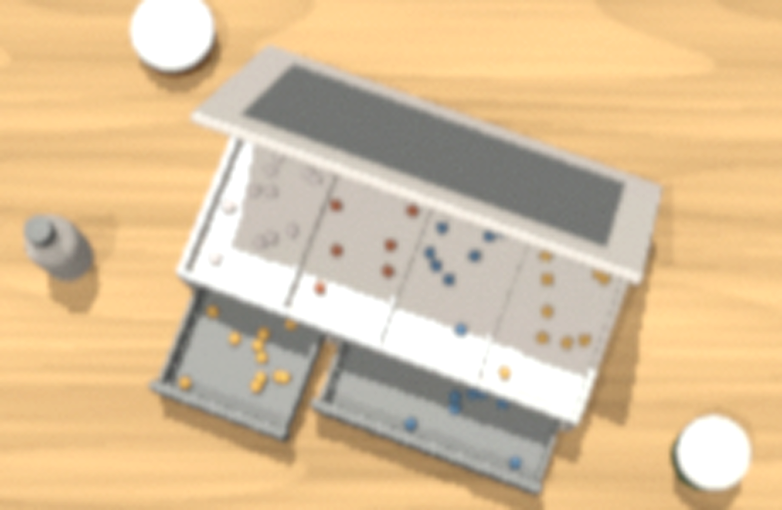

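View pics/scc.png

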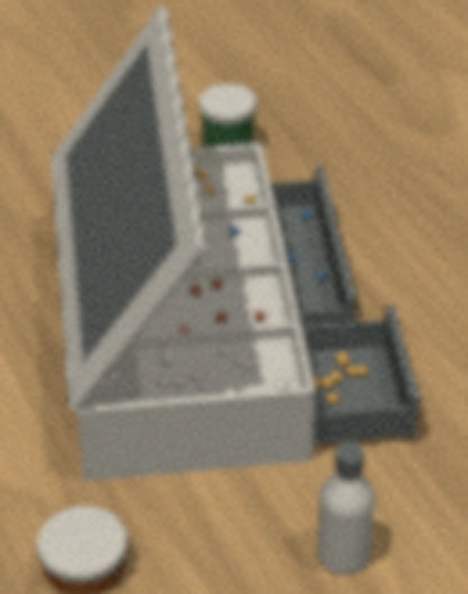

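The crops show the lid's free edge at top-crop (193,117)-(640,278) and the hinge at (265,48)-(660,185). The body's front edge runs (183,272)-(578,422), and the drawer fronts run (155,388)-(287,438) and (316,407)-(541,490).

```bash
cat > h.py <<'E'
import numpy as np
from workcell import *
def ray(n,uv):
    p=camera_params(n);E=np.array(p["extrinsics"]);R,t=E[:3,:3],E[:3,3]
    return -R.T@t, R.T@np.linalg.solve(np.array(p["mtx"]),[uv[0],uv[1],1.])
def plane(n,uv,z):
    c,d=ray(n,uv);return c+d*(z-c[2])/d[2]
def tri(a,b):
    c1,d1=ray("top",a);c2,d2=ray("scene",b)
    s=np.linalg.lstsq(np.c_[d1,-d2],c2-c1,rcond=None)[0]
    p,q=c1+s[0]*d1,c2+s[1]*d2;return (p+q)/2,np.linalg.norm(p-q)
T=lambda u,v:(u/3.4+170,v/3.4+130)
S=lambda u,v:(u/3.6+220,v/3.6+140)
E
python3 - <<'E'
from h import *
np.set_printoptions(precision=4,suppress=True)
for k,u,z in [("bodyL",(183,272),.064),("bodyR",(578,422),.064),("nL",(155,388),.045),("nR",(287,438),.045),("wL",(316,407),.045),("wR",(541,490),.045),("hingeL",(265,48),.067),("hingeR",(660,185),.067),("jarT",(713,452),.045),("jarL",(172,33),.026),("glue",(41,230),.095)]:
    print(k,plane("top",T(*u),z))
print("edgeL",tri(T(193,117),S(200,245)));print("edgeR",tri(T(640,278),S(163,12)))
L=plane("top",T(183,272),.064);R=plane("top",T(578,422),.064)
y=(L-R)[:2];print(np.linalg.norm(y));y/=np.linalg.norm(y);x=np.array([y[1],-y[0]])
print("yaw",np.degrees(np.arctan2(x[1],x[0])))
c=(L+R)[:2]/2+x*.075;print("c",c)
for k,p in [("n",plane("top",T(221,413),.045)),("w",plane("top",T(428,449),.045)),("eL",tri(T(193,117),S(200,245))[0]),("eR",tri(T(640,278),S(163,12))[0]),("jT",plane("top",T(713,452),.045)),("jL",plane("top",T(172,33),.026)),("gl",plane("top",T(41,230),.095))]:
    d=p[:2]-c;print(k,d@x,d@y,p[2])
E
```

```text
bodyL [0.6112 0.1936 0.064 ]
bodyR [ 0.5231 -0.0469  0.064 ]
nL [0.5419 0.2109 0.045 ]
nR [0.5125 0.1288 0.045 ]
wL [0.5317 0.1115 0.045 ]
wR [ 0.4834 -0.026   0.045 ]
hingeL [0.7531 0.1473 0.067 ]
hingeR [ 0.6683 -0.097   0.067 ]
jarT [ 0.5078 -0.13    0.045 ]
jarL [0.7754 0.2124 0.026 ]
glue [0.6302 0.2751 0.095 ]
edgeL (array([0.6753, 0.1728, 0.1906]), np.float64(0.0002946146994980651))
edgeR (array([ 0.5884, -0.0694,  0.1852]), np.float64(0.003430219995046294))
0.2561159773992494
yaw -20.123051879545557
c [0.6376 0.0476]
n -0.14568761517722517 0.07668336770645073 0.04499999999999993
w -0.12085159637338341 -0.04949150711476409 0.04499999999999993
eL -0.007695288695913974 0.13054328940480722 0.1906238885891957
eR -0.005955992171967316 -0.12674738410740521 0.18523720417311496
jT -0.060738002832254626 -0.2113620663429132 0.04499999999999993
jL 0.07266754995505562 0.2021644468517763 0.026000000000000023
gl -0.08519946372775528 0.21104382672233973 0.09499999999999997
```

Consistent: body width is 256 mm (260 expected). Chest centre is about (0.639, 0.049) with yaw −20°, narrow drawer open about 71 mm, wide about 46 mm, lid at about 57°. I'll shut the lid first, moving to a point above and behind its edge with the fingers closed and the tool aligned to the chest.

step_arm --commands '[0,0.05,0.05,0.1,0,0,-0.01,0,0.1,0.1,0.1,0,0,-0.02,0,0.15,0.17,0.1,0,0,-0.03,0,0.2,0.24,0.1,0,0,-0.04,0,0.25,0.31,0.1,0,0,-0.05,0,0.3,0.38,0.1,0,0,-0.06,0,0.35,0.44,0.1,0,0,-0.07,0,0.4,0.5,0.1,0,0,-0.08,0,0.44,0.54,0.1,0,0,-0.09,0,0.44,0.54,0.1,0,0,-0.09]'

```text
clock: 1.35
position: [0.4043, -0.283, 0.2635]
ee_rot: [1.0, -0.027, 0.0, -0.0]
ft_force: [-0.2, -0.5, -0.6]
grip_width: -0.0
grasp_force: 0.0
```

step_arm --commands '[0,0.05,0.05,0,0,0,-0.01,0,0.1,0.1,0,0,0,-0.02,0,0.15,0.17,0,0,0,-0.03,0,0.2,0.24,0,0,0,-0.04,0,0.25,0.31,0,0,0,-0.05,0,0.3,0.38,0,0,0,-0.06,0,0.35,0.44,0,0,0,-0.07,0,0.4,0.5,0,0,0,-0.08,0,0.448,0.537,0,0,0,-0.093,0,0.448,0.537,0,0,0,-0.093]'

```text
clock: 2.6
position: [0.6721, 0.0383, 0.2619]
ee_rot: [0.985, -0.174, -0.001, -0.0]
ft_force: [-0.9, 0.0, -0.1]
grip_width: 0.001
grasp_force: 0.0
```

step_arm --commands '[0,0,0,-0.05,0,0,0,0,0,0,-0.1,0,0,0,0,0,0,-0.137,0,0,0,0,-0.012,0.004,-0.14,0,0,0,0,-0.023,0.009,-0.143,0,0,0,0,-0.034,0.012,-0.15,0,0,0,0,-0.044,0.016,-0.157,0,0,0,0,-0.057,0.021,-0.17,0,0,0,0,-0.07,0.026,-0.183,0,0,0,0,-0.07,0.026,-0.183,0,0,0]'

```text
clock: 3.85
position: [0.6285, 0.053, 0.1535]
ee_rot: [0.985, -0.174, -0.0, 0.0]
ft_force: [-0.2, -0.0, -0.2]
grip_width: -0.003
grasp_force: 0.0
```

Run:
```python
import cv2,numpy as np
from workcell import *
a=camera("scene")[120:305,200:370,::-1]; b=camera("top")[120:290,170:400,::-1]
a=cv2.resize(a,(400,435));b=cv2.resize(b,(400,296))
o=np.zeros((435,800,3),np.uint8);o[:,:400]=a;o[:296,400:]=b
cv2.imwrite("pics/p1.png",cv2.convertScaleAbs(o,alpha=1.5))
```

```text
(no output)
```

View pics/p1.png

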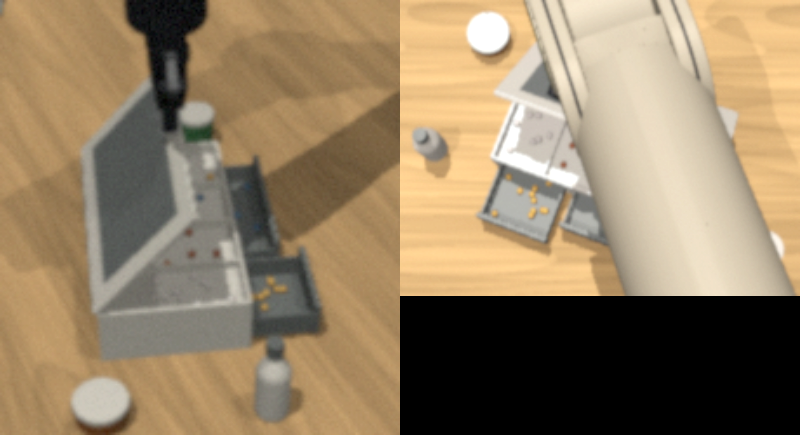

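Run:
```python
from h import *
p,e=tri((225.8,174.6),(283.7,211.4));print(p,e)
x=np.array([.939,-.344]);d=p[:2]-[.639,.049];print(d@x,d@[.344,.939],np.degrees(np.arctan2(p[2]-.064,.075-d@x)))
```

```text
[0.65847314 0.1761095  0.17745762] 0.0009830767420197842
-0.025440388490811202 0.12605458555817897 48.48256478847303
```

Run:
```python
import cv2,numpy as np
from h import *
a=camera("scene")[120:275,225:325,::-1]
cv2.imwrite("pics/p2.png",cv2.convertScaleAbs(cv2.resize(a,None,fx=3.8,fy=3.8,interpolation=cv2.INTER_CUBIC),alpha=1.8))
o=get_obs();p=o["position"];E=np.array(camera_params("scene")["extrinsics"]);K=np.array(camera_params("scene")["mtx"])
def pr(w):
    q=K@(E[:3,:3]@w+E[:3,3]);q=q[:2]/q[2];return (q-[225,120])*3.8
print(p,o["ft_force"],pr(p))
c=np.array([.639,.049]);x=np.array([.939,-.344]);y=np.array([.344,.939])
for X,Y,Z in [(-75,130,64),(-75,-130,64),(75,130,64)]: print(X,Y,pr(np.r_[c+x*X/1e3+y*Y/1e3,Z/1e3]))
for th in (40,44,48,52):
    t=np.radians(th);X=.075-.15*np.cos(t)+.006*np.sin(t);Z=.064+.15*np.sin(t)+.006*np.cos(t)
    print(th,pr(np.r_[c+x*X+y*.13,Z]),pr(np.r_[c+x*X-y*.13,Z]))
```

```text
[0.6296188  0.05211639 0.15381901] [-0.53475788 -0.21352497  0.09596409] [174.30375918 244.83410935]
-75 130 [305.73384146 488.4001009 ]
-75 -130 [252.00218675 226.40596972]
75 130 [ 55.2696717  508.79073519]
40 [241.75983352 367.00511457] [194.94487521 109.6300355 ]
44 [228.84934237 357.98002767] [183.81792777 100.90672742]
48 [214.91448557 349.64860465] [171.84987738  92.83474734]
52 [200.021563   342.06898032] [159.09834024  85.46754376]
```

View pics/p2.png

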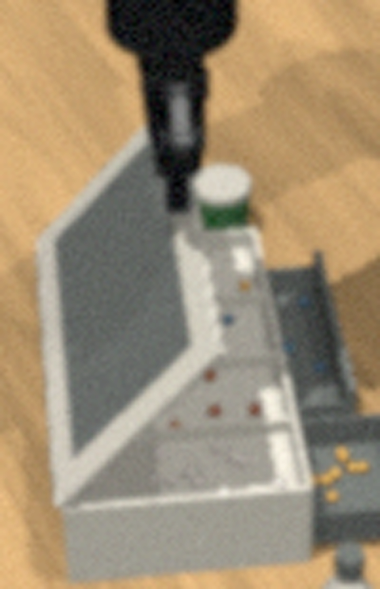

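The lid has come down to about 45°, and the finger appears to be on its outer face with the tip near (178,210)-(180,245). I'll continue the arc and look again.

step_arm --commands '[0,-0.003,0.001,-0.004,0,0,0,0,-0.007,0.003,-0.009,0,0,0,0,-0.012,0.004,-0.015,0,0,0,0,-0.017,0.006,-0.022,0,0,0,0,-0.022,0.008,-0.03,0,0,0,0,-0.026,0.01,-0.038,0,0,0,0,-0.03,0.011,-0.047,0,0,0,0,-0.034,0.012,-0.055,0,0,0,0,-0.038,0.014,-0.064,0,0,0,0,-0.038,0.014,-0.064,0,0,0]'

```text
clock: 5.25
position: [0.6062, 0.0608, 0.115]
ee_rot: [0.985, -0.175, -0.0, 0.0]
ft_force: [0.0, 0.3, -0.0]
grip_width: 0.0
grasp_force: 0.0
```

Run:
```python
import cv2,numpy as np
from workcell import *
a=camera("scene")[120:275,225:325,::-1]
cv2.imwrite("pics/p3.png",cv2.convertScaleAbs(cv2.resize(a,None,fx=3.8,fy=3.8,interpolation=cv2.INTER_CUBIC),alpha=1.8))
```

```text
(no output)
```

View pics/p3.png

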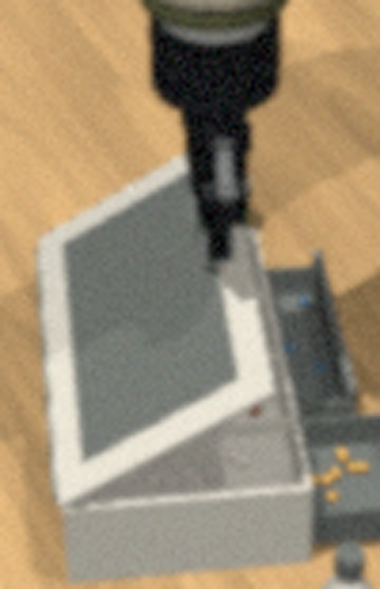

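The push works: the lid is now at about 28° with the finger on its outer face. I'll continue down.

step_arm --commands '[0,-0.003,0.001,-0.008,0,0,0,0,-0.006,0.002,-0.016,0,0,0,0,-0.009,0.003,-0.025,0,0,0,0,-0.011,0.004,-0.034,0,0,0,0,-0.013,0.005,-0.043,0,0,0,0,-0.015,0.005,-0.05,0,0,0,0,-0.015,0.005,-0.056,0,0,0,0,-0.015,0.005,-0.062,0,0,0,0,-0.015,0.005,-0.066,0,0,0,0,-0.015,0.005,-0.066,0,0,0]'

```text
clock: 6.55
position: [0.5976, 0.0637, 0.0757]
ee_rot: [0.985, -0.175, -0.0, 0.0]
ft_force: [-0.2, -0.3, -0.1]
grip_width: -0.005
grasp_force: 0.0
```

step_arm --commands '[0,0,0,-0.001,0,0,0,0,0,0,-0.002,0,0,0,0,0,0,-0.003,0,0,0,0,0,0,-0.004,0,0,0,0,0,0,-0.005,0,0,0,0,0,0,-0.006,0,0,0,0,0,0,-0.007,0,0,0,0,0,0,-0.007,0,0,0,0,0,0,-0.007,0,0,0,0,0,0,-0.007,0,0,0]'

```text
clock: 7.8
position: [0.5977, 0.0637, 0.0717]
ee_rot: [0.985, -0.175, -0.0, 0.0]
ft_force: [0.3, -0.4, 0.0]
grip_width: -0.001
grasp_force: 0.0
```

step_arm --commands '[0,0,0,-0.001,0,0,0,0,0,0,-0.002,0,0,0,0,0,0,-0.003,0,0,0,0,0,0,-0.004,0,0,0,0,0,0,-0.005,0,0,0,0,0,0,-0.005,0,0,0,0,0,0,-0.005,0,0,0,0,0,0,-0.005,0,0,0,0,0,0,-0.005,0,0,0,0,0,0,-0.005,0,0,0]'

```text
clock: 9.05
position: [0.5977, 0.0638, 0.0687]
ee_rot: [0.985, -0.175, -0.0, 0.0]
ft_force: [0.1, -0.4, 0.1]
grip_width: -0.002
grasp_force: 0.0
```

step_arm --commands '[0,0,0,-0.001,0,0,0,0,0,0,-0.002,0,0,0,0,0,0,-0.003,0,0,0,0,0,0,-0.003,0,0,0,0,0,0,-0.003,0,0,0,0,0,0,-0.003,0,0,0,0,0,0,-0.003,0,0,0,0,0,0,-0.003,0,0,0,0,0,0,-0.003,0,0,0,0,0,0,-0.003,0,0,0]'

```text
clock: 10.3
position: [0.5977, 0.0637, 0.0669]
ee_rot: [0.985, -0.175, -0.0, 0.0]
ft_force: [-0.9, -0.4, -0.6]
grip_width: -0.002
grasp_force: 0.0
```

Run:
```python
import cv2,numpy as np
from workcell import *
a=camera("scene")[120:275,225:325,::-1]
cv2.imwrite("pics/p4.png",cv2.convertScaleAbs(cv2.resize(a,None,fx=3.8,fy=3.8,interpolation=cv2.INTER_CUBIC),alpha=1.8))
print(get_obs()["ft_force"],get_obs()["tau"])
```

```text
[ 0.06616968 -0.58457063  0.05173112] [ 8.85327063e-04 -6.10937548e+01 -9.01962698e+00 -3.45921743e+01
  1.53909327e-02  2.13515297e-03  4.47576849e-05]
```

View pics/p4.png

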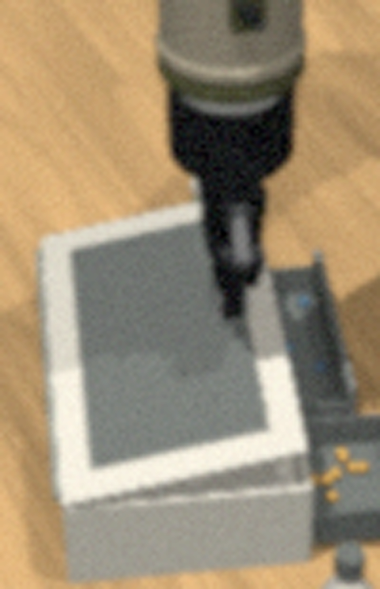

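The lid is still about 9° open, with the visible fingertip ~20 mm above the reported TCP (the same offset as in the earlier view). I'll go down until the force rises and use that to calibrate.

step_arm --commands '[0,0,0,-0.003,0,0,0,0,0,0,-0.006,0,0,0,0,0,0,-0.009,0,0,0,0,0,0,-0.012,0,0,0,0,0,0,-0.015,0,0,0,0,0,0,-0.018,0,0,0,0,0,0,-0.02,0,0,0,0,0,0,-0.02,0,0,0,0,0,0,-0.02,0,0,0,0,0,0,-0.02,0,0,0]'

```text
clock: 11.6
position: [0.5978, 0.0637, 0.055]
ee_rot: [0.985, -0.175, 0.0, 0.0]
ft_force: [0.0, 1.1, 0.0]
grip_width: -0.001
grasp_force: 0.0
```

step_arm --commands '[0,0,0,-0.002,0,0,0,0,0,0,-0.003,0,0,0,0,0,0,-0.004,0,0,0,0,0,0,-0.005,0,0,0,0,0,0,-0.006,0,0,0,0,0,0,-0.006,0,0,0,0,0,0,-0.006,0,0,0,0,0,0,-0.006,0,0,0,0,0,0,-0.006,0,0,0,0,0,0,-0.006,0,0,0]'

```text
clock: 12.85
position: [0.5977, 0.0638, 0.0513]
ee_rot: [0.985, -0.175, -0.0, 0.0]
ft_force: [1.0, -0.1, 0.9]
grip_width: 0.002
grasp_force: 0.0
```

step_arm --commands '[0,0,0,-0.001,0,0,0,0,0,0,-0.001,0,0,0,0,0,0,-0.002,0,0,0,0,0,0,-0.002,0,0,0,0,0,0,-0.003,0,0,0,0,0,0,-0.003,0,0,0,0,0,0,-0.003,0,0,0,0,0,0,-0.003,0,0,0,0,0,0,-0.003,0,0,0,0,0,0,-0.003,0,0,0]'

```text
clock: 14.1
position: [0.5977, 0.0637, 0.0495]
ee_rot: [0.985, -0.175, 0.0, 0.0]
ft_force: [-0.3, 0.3, -0.2]
grip_width: -0.006
grasp_force: 0.0
```

step_arm --commands '[0,0,0,-0.001,0,0,0,0,0,0,-0.001,0,0,0,0,0,0,-0.002,0,0,0,0,0,0,-0.002,0,0,0,0,0,0,-0.003,0,0,0,0,0,0,-0.003,0,0,0,0,0,0,-0.003,0,0,0,0,0,0,-0.003,0,0,0,0,0,0,-0.003,0,0,0,0,0,0,-0.003,0,0,0]'

```text
clock: 15.35
position: [0.5977, 0.0638, 0.0477]
ee_rot: [0.985, -0.175, -0.0, 0.0]
ft_force: [0.2, 0.6, 0.6]
grip_width: -0.002
grasp_force: 0.0
```

```bash
cat >> h.py <<'E'
def prof():
    a=camera("scene").astype(int).mean(2)
    for u in (298,300,302): print(u,a[222:256,u].astype(int).tolist())
E
python3 - <<'E'
from h import *
import cv2
a=cv2.imread("pics/p4.png",0)
for u in (298,300,302): print([int(a[int((v-120)*3.8+1.9),int((u-225)*3.8+1.9)]/1.8) for v in range(222,256)])
prof()
E
```

```text
[133, 134, 135, 135, 133, 134, 133, 133, 132, 133, 133, 132, 135, 132, 133, 132, 131, 121, 98, 82, 81, 81, 81, 76, 78, 88, 105, 106, 93, 86, 86, 86, 84, 86]
[134, 134, 133, 134, 133, 135, 133, 136, 133, 135, 132, 132, 133, 134, 133, 133, 131, 114, 97, 86, 84, 86, 83, 81, 81, 91, 106, 98, 88, 87, 86, 86, 85, 86]
[100, 108, 117, 124, 126, 128, 128, 132, 133, 133, 133, 133, 136, 132, 134, 132, 121, 96, 80, 70, 72, 71, 73, 74, 80, 100, 114, 102, 91, 86, 83, 86, 83, 85]
298 [132, 133, 134, 131, 132, 132, 134, 132, 131, 133, 132, 132, 131, 132, 132, 129, 131, 129, 133, 131, 131, 131, 130, 125, 108, 88, 90, 101, 88, 84, 84, 86, 84, 84]
300 [130, 132, 133, 134, 133, 133, 131, 131, 132, 134, 132, 133, 132, 134, 134, 133, 133, 132, 133, 133, 136, 133, 131, 120, 94, 78, 85, 93, 86, 86, 83, 84, 84, 86]
302 [96, 100, 103, 111, 120, 124, 127, 128, 128, 129, 133, 131, 134, 133, 132, 136, 133, 133, 133, 134, 133, 133, 132, 119, 88, 74, 85, 93, 89, 85, 87, 85, 85, 83]
```

About 3–4 mm of gap remains by the edge profile. I'll continue gently.

step_arm --commands '[0,0,0,-0.001,0,0,0,0,0,0,-0.001,0,0,0,0,0,0,-0.002,0,0,0,0,0,0,-0.002,0,0,0,0,0,0,-0.003,0,0,0,0,0,0,-0.003,0,0,0,0,0,0,-0.004,0,0,0,0,0,0,-0.004,0,0,0,0,0,0,-0.004,0,0,0,0,0,0,-0.004,0,0,0]'

```text
clock: 16.65
position: [0.5977, 0.0637, 0.0453]
ee_rot: [0.985, -0.175, -0.0, 0.0]
ft_force: [-0.2, 1.0, -0.3]
grip_width: -0.002
grasp_force: 0.0
```

```bash
python3 -c "
from h import *
prof();print(get_obs()['ft_force'])"
```

```text
298 [126, 130, 132, 131, 133, 132, 133, 133, 132, 132, 133, 132, 133, 133, 128, 129, 128, 130, 133, 134, 133, 134, 133, 130, 121, 97, 92, 101, 89, 85, 84, 86, 84, 84]
300 [125, 133, 132, 133, 133, 134, 130, 133, 132, 131, 132, 131, 132, 132, 133, 133, 132, 134, 134, 131, 132, 132, 133, 128, 121, 93, 90, 94, 91, 85, 84, 86, 83, 85]
302 [90, 97, 101, 105, 107, 116, 123, 126, 128, 130, 132, 133, 131, 134, 133, 133, 132, 134, 131, 132, 133, 132, 134, 133, 120, 94, 83, 92, 87, 84, 86, 83, 84, 83]
[-0.1456838  -0.60331825  0.04916319]
```

step_arm --commands '[0,0,0,-0.001,0,0,0,0,0,0,-0.001,0,0,0,0,0,0,-0.002,0,0,0,0,0,0,-0.002,0,0,0,0,0,0,-0.003,0,0,0,0,0,0,-0.003,0,0,0,0,0,0,-0.003,0,0,0,0,0,0,-0.003,0,0,0,0,0,0,-0.003,0,0,0,0,0,0,-0.003,0,0,0]'

```text
clock: 17.95
position: [0.5977, 0.0637, 0.0435]
ee_rot: [0.985, -0.175, 0.0, 0.0]
ft_force: [0.2, -0.5, -0.1]
grip_width: -0.0
grasp_force: 0.0
```

step_arm --commands '[0,0,0,-0.001,0,0,0,0,0,0,-0.001,0,0,0,0,0,0,-0.002,0,0,0,0,0,0,-0.002,0,0,0,0,0,0,-0.003,0,0,0,0,0,0,-0.003,0,0,0,0,0,0,-0.004,0,0,0,0,0,0,-0.004,0,0,0,0,0,0,-0.004,0,0,0,0,0,0,-0.004,0,0,0]'

```text
clock: 19.2
position: [0.5978, 0.0638, 0.0424]
ee_rot: [0.985, -0.175, 0.0, 0.0]
ft_force: [-5.5, -1.2, 13.7]
grip_width: -0.001
grasp_force: 7.1
```

```bash
python3 -c "
from h import *
prof();print(get_obs()['ft_force'])"
```

```text
298 [108, 127, 131, 133, 132, 133, 132, 133, 132, 131, 131, 131, 133, 130, 130, 130, 130, 130, 130, 131, 133, 133, 132, 129, 130, 120, 96, 85, 84, 81, 84, 85, 84, 86]
300 [110, 124, 132, 132, 131, 132, 131, 129, 130, 132, 131, 133, 132, 131, 133, 132, 132, 133, 130, 132, 133, 132, 133, 133, 131, 121, 94, 84, 81, 85, 83, 86, 85, 88]
302 [70, 89, 97, 101, 102, 108, 118, 128, 126, 127, 129, 132, 130, 133, 132, 132, 132, 134, 132, 134, 134, 131, 132, 130, 131, 120, 94, 84, 86, 87, 83, 83, 85, 86]
[-6.32319397 -1.0186657  14.14259117]
```

The lid is shut: there's a hard stop at 13.7 N and the gap is gone. Contact lies about 27 mm above the reported TCP, so I'll use z≈0 for the drawers. Lift, then go in front of the narrow drawer.

step_arm --commands '[0,0,0,0.05,0,0,0,0,0,0,0.1,0,0,0,0,-0.05,0.05,0.1,0,0,0,0,-0.1,0.1,0.1,0,0,0,0,-0.15,0.16,0.1,0,0,0,0,-0.182,0.2,0.1,0,0,0,0,-0.182,0.2,0.1,0,0,0,0,-0.182,0.2,0.04,0,0,0,0,-0.182,0.2,-0.02,0,0,0,0,-0.182,0.2,-0.03,0,0,0]'

```text
clock: 20.5
position: [0.4875, 0.1824, 0.0211]
ee_rot: [0.985, -0.175, -0.002, 0.001]
ft_force: [0.3, -0.5, -0.5]
grip_width: 0.0
grasp_force: 0.0
```

step_arm --commands '[0,0,0,-0.02,0,0,0,0,0,0,-0.034,0,0,0,0,0.02,-0.007,-0.034,0,0,0,0,0.04,-0.014,-0.034,0,0,0,0,0.055,-0.019,-0.034,0,0,0,0,0.07,-0.025,-0.034,0,0,0,0,0.085,-0.03,-0.034,0,0,0,0,0.1,-0.036,-0.034,0,0,0,0,0.115,-0.04,-0.034,0,0,0,0,0.115,-0.04,-0.034,0,0,0]'

```text
clock: 21.75
position: [0.5583, 0.1593, 0.0027]
ee_rot: [0.985, -0.175, 0.0, 0.0]
ft_force: [-0.2, 0.5, 0.0]
grip_width: -0.004
grasp_force: 0.0
```

step_arm --commands '[0,0.006,-0.002,0,0,0,0,0,0.012,-0.004,0,0,0,0,0,0.018,-0.006,0,0,0,0,0,0.024,-0.008,0,0,0,0,0,0.029,-0.01,0,0,0,0,0,0.032,-0.011,0,0,0,0,0,0.034,-0.012,0,0,0,0,0,0.034,-0.012,0,0,0,0,0,0.034,-0.012,0,0,0,0,0,0.034,-0.012,0,0,0,0]'

```text
clock: 23.0
position: [0.5781, 0.1526, 0.0029]
ee_rot: [0.985, -0.175, 0.0, -0.0]
ft_force: [-0.2, 0.4, 0.0]
grip_width: -0.003
grasp_force: 0.0
```

Run:
```python
import cv2,numpy as np
from workcell import *
a=camera("scene")[120:305,200:370,::-1]; b=camera("top")[120:290,170:400,::-1]
a=cv2.resize(a,(400,435));b=cv2.resize(b,(400,296))
o=np.zeros((435,800,3),np.uint8);o[:,:400]=a;o[:296,400:]=b
cv2.imwrite("pics/p5.png",cv2.convertScaleAbs(o,alpha=1.5))
```

```text
(no output)
```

View pics/p5.png

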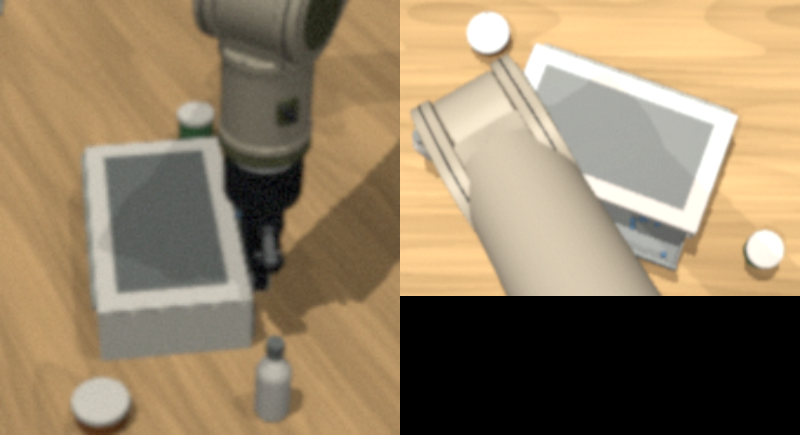

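The lid is flat and shut, and the narrow drawer is nearly home. Continue gently until the force rises.

step_arm --commands '[0,0.001,0,0,0,0,0,0,0.002,-0.001,0,0,0,0,0,0.003,-0.001,0,0,0,0,0,0.004,-0.001,0,0,0,0,0,0.005,-0.002,0,0,0,0,0,0.006,-0.002,0,0,0,0,0,0.006,-0.002,0,0,0,0,0,0.006,-0.002,0,0,0,0,0,0.006,-0.002,0,0,0,0,0,0.006,-0.002,0,0,0,0]'

```text
clock: 24.35
position: [0.5813, 0.1515, 0.0027]
ee_rot: [0.985, -0.175, -0.0, 0.0]
ft_force: [-3.3, 0.6, 0.3]
grip_width: 0.0
grasp_force: 0.5
```

step_arm --commands '[0,0.001,0,0,0,0,0,0,0.001,0,0,0,0,0,0,0.002,-0.001,0,0,0,0,0,0.002,-0.001,0,0,0,0,0,0.003,-0.001,0,0,0,0,0,0.003,-0.001,0,0,0,0,0,0.003,-0.001,0,0,0,0,0,0.003,-0.001,0,0,0,0,0,0.003,-0.001,0,0,0,0,0,0.003,-0.001,0,0,0,0]'

```text
clock: 25.6
position: [0.5825, 0.1516, 0.0025]
ee_rot: [0.985, -0.174, -0.001, -0.0]
ft_force: [-5.5, 1.9, 1.3]
grip_width: 0.001
grasp_force: 0.0
```

Narrow drawer home (5.5 N). Back straight out, move across, then push the wide drawer.

step_arm --commands '[0,-0.03,0.011,0,0,0,0,0,-0.07,0.026,0,0,0,0,0,-0.111,0.041,0,0,0,0,0,-0.111,0.041,0,0,0,0,0,-0.13,-0.01,0,0,0,0,0,-0.15,-0.065,0,0,0,0,0,-0.17,-0.12,0,0,0,0,0,-0.183,-0.156,0,0,0,0,0,-0.183,-0.156,0,0,0,0,0,-0.183,-0.156,0,0,0,0]'

```text
clock: 26.85
position: [0.4746, 0.0576, 0.0031]
ee_rot: [0.985, -0.175, 0.001, -0.0]
ft_force: [0.4, -0.5, 0.3]
grip_width: -0.002
grasp_force: 0.0
```

step_arm --commands '[0,0.015,-0.005,0,0,0,0,0,0.03,-0.011,0,0,0,0,0,0.045,-0.016,0,0,0,0,0,0.06,-0.022,0,0,0,0,0,0.072,-0.026,0,0,0,0,0,0.084,-0.031,0,0,0,0,0,0.094,-0.034,0,0,0,0,0,0.1,-0.037,0,0,0,0,0,0.1,-0.037,0,0,0,0,0,0.1,-0.037,0,0,0,0]'

```text
clock: 28.1
position: [0.5336, 0.0349, 0.0028]
ee_rot: [0.985, -0.175, 0.0, 0.0]
ft_force: [-0.3, 0.4, -0.8]
grip_width: -0.003
grasp_force: 0.0
```

step_arm --commands '[0,0.001,0,0,0,0,0,0,0.002,-0.001,0,0,0,0,0,0.003,-0.001,0,0,0,0,0,0.004,-0.001,0,0,0,0,0,0.005,-0.002,0,0,0,0,0,0.006,-0.002,0,0,0,0,0,0.007,-0.003,0,0,0,0,0,0.007,-0.003,0,0,0,0,0,0.007,-0.003,0,0,0,0,0,0.007,-0.003,0,0,0,0]'

```text
clock: 29.35
position: [0.5378, 0.0331, 0.0028]
ee_rot: [0.985, -0.175, 0.0, 0.0]
ft_force: [-0.1, 0.8, 0.1]
grip_width: 0.002
grasp_force: 0.1
```

step_arm --commands '[0,0.001,0,0,0,0,0,0,0.001,0,0,0,0,0,0,0.002,-0.001,0,0,0,0,0,0.002,-0.001,0,0,0,0,0,0.003,-0.001,0,0,0,0,0,0.003,-0.001,0,0,0,0,0,0.003,-0.001,0,0,0,0,0,0.003,-0.001,0,0,0,0,0,0.003,-0.001,0,0,0,0,0,0.003,-0.001,0,0,0,0]'

```text
clock: 30.6
position: [0.5389, 0.0328, 0.0025]
ee_rot: [0.985, -0.174, -0.001, 0.0]
ft_force: [-5.6, 0.9, 1.4]
grip_width: -0.003
grasp_force: 0.3
```

Firm stop. I'll back off, lift clear and check.

step_arm --commands '[0,-0.04,0.015,0,0,0,0,0,-0.1,0.036,0,0,0,0,0,-0.1,0.036,0.1,0,0,0,0,-0.1,0.036,0.2,0,0,0,0,-0.1,0.036,0.3,0,0,0,0,-0.12,-0.06,0.35,0,0,0,0,-0.14,-0.16,0.35,0,0,0,0,-0.16,-0.26,0.35,0,0,0,0,-0.18,-0.36,0.35,0,0,0,0,-0.2,-0.46,0.35,0,0,0]'

```text
clock: 31.85
position: [0.4192, -0.246, 0.2134]
ee_rot: [0.985, -0.175, 0.001, 0.001]
ft_force: [1.2, 0.0, 0.4]
grip_width: 0.001
grasp_force: 0.0
```

step_arm --commands '[0,-0.02,-0.1,0,0,0,0,0,-0.05,-0.2,0,0,0,0,0,-0.08,-0.3,0,0,0,0,0,-0.1,-0.35,0,0,0,0,0,-0.1,-0.35,0,0,0,0,0,-0.1,-0.35,0,0,0,0,0,-0.1,-0.35,0,0,0,0,0,-0.1,-0.35,0,0,0,0,0,-0.1,-0.35,0,0,0,0,0,-0.1,-0.35,0,0,0,0]'

```text
clock: 33.1
position: [0.3596, -0.4533, 0.2128]
ee_rot: [0.985, -0.175, 0.0, 0.0]
ft_force: [-0.6, -0.7, -0.4]
grip_width: -0.002
grasp_force: 0.0
```

Run:
```python
import cv2,numpy as np
from h import *
a=camera("scene")[140:305,220:350,::-1]; b=camera("top")[130:280,170:400,::-1]
a=cv2.resize(a,(390,495),interpolation=cv2.INTER_CUBIC);b=cv2.resize(b,(410,267),interpolation=cv2.INTER_CUBIC)
o=np.zeros((600,800,3),np.uint8);o[:495,:390]=a;o[:267,390:]=b
b2=camera("top")[195:250,215:345,::-1];o[280:453,390:]=cv2.resize(b2,(410,173),interpolation=cv2.INTER_CUBIC)
cv2.imwrite("pics/p6.png",cv2.convertScaleAbs(o,alpha=1.5))
print(get_obs()["position"],get_obs()["clock"])
```

```text
[ 0.35951897 -0.4534444   0.21272284] 33.25
```

View pics/p6.png

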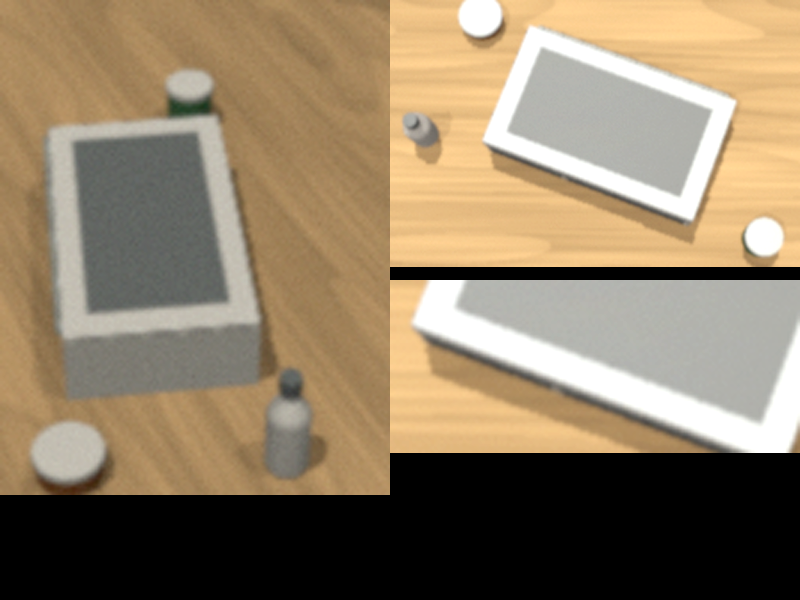

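The picture shows the lid flat, both drawer fronts flush in an even dark strip along the front, the chest in place and the bystanders unmoved.

```bash
python3 -c "
from workcell import *
print(hand_in())"
```

```text
the job is handed in; nothing more can be done
None
```

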